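Clamp the lid on the marinating box

TASK

The white marinating box is filled and ready to be closed. Put the blue lid on it so that it sits level in the mouth, then lay the clamp bar lengthwise over the lid: tuck one end under the lip of the steel pocket at one end of the box and press the other end down until the red spring catch snaps over it, so that the bar lies level and holds the lid squeezed on its rubber seal by itself. Leave the oil bottle, the onion and the green pepper standing where they are.

Things in the scene. Friction and masses are not known exactly. Their poses are not given: they have to be found in the camera images.
- box: White open box 160 (x) x 120 (y) mm, fixed, filled below its rim. Origin: centre of its underside; x lengthwise, z up. Walls 5 mm, top at z 65 mm, mouth 150 x 110 mm; a black rubber seal lies round the rim, its top at z 75 mm when free. Steel pocket at the -x end, red sprung catch at the +x end; the lid lies between them.
- pocket (a point): Inner lower edge of the pocket's lip, mid-width (box x -88, z 103). The pocket opens towards the box centre: lip 6 mm thick, x -108 to -88; back wall face x -104; 32 mm clear between cheeks (x -108 to -86); floor z 58 mm. The bar end enters under the lip tilted, that end 15 to 20 degrees lower, so that the other end passes above the catch.
- catch_edge (a point): Inner tip of the red catch ledge, underside, mid-width, at rest (box x 86, z 103 mm). From it a 28 mm wide ramp climbs outward to x 100, z 127 mm; the upright's inner face is at x 96, hinged at z 30. A bar end pressed down on the ramp pushes the catch outward until it springs back over the bar's top.
- catch (a joint): Catch angle, rad: 0 at rest, grows (to 0.4) as it is pushed outward, sprung back. 2 N at the ledge starts it, 3 N moves it clear (0.1 rad). Pressing the bar end down past the ramp takes roughly 5 to 20 N.
- seal (a joint): How far the rubber seal is squeezed down, m: 0 free, 0.008 fully. Springy: 6 N before it yields, then 1 N per mm. It hardly gives under the weight of lid and bar; about 0.004 with the bar clamped level.
- lid: Blue lid, 0.2-0.4 kg. Origin: centre of its underside; x lengthwise, z up. Plug 142 x 102 x 8 mm (enters the mouth), above it a plate 160 x 120 mm, z 8 to 14 (rests on the seal: origin then at box z 67). On top two steel saddle walls, 50 mm long in x, 48 mm over their outsides in y, top z 38: grip across both. Between them (38 mm) a pad 30 mm long, top z 28, carries the bar. Same both ways.
- bar: Dark grey metal clamp bar 196 (x) x 24 (y) x 12 (z) mm, 0.16-0.3 kg, with a black upright grip block in the middle of its top, 60 (x) x 22 (y) mm, z 12 to 52. Origin: centre of its underside; x lengthwise, z up. Same both ways. Clamped, it lies between the saddle walls, underside at box z 91 mm, one end under the lip, the other under the catch ledge.
- oil: Bystander: green oil bottle, 60 mm diameter, 190 mm tall, origin at the centre of its foot, z up. Leave alone.
- onion: Bystander: purple onion, 78 mm diameter and tall, origin at its foot. Leave alone.
- pepper: Bystander: green bell pepper, 82 mm diameter, 96 mm tall, origin at its foot. Leave alone.
There are look-alikes about, which are no part of the job. Several things have the shape of the bar; the one meant has the colours described above. Of the things that look like the lid, the smaller one is meant.

How it is judged (in metres and radians):
On the way, in this order (a step that is already met when the one before it is completed fails the run):
1. the lid sits level in the box's mouth (x of lid in the frame of box between -0.008 and 0.008 m and y of lid in the frame of box between -0.008 and 0.008 m and z of lid in the frame of box below 0.0695 m and angle between lid's own z axis and vertical below 0.05 rad), for 0.2 s.
2. the bar lies level over the lid, caught under the lip and the catch, and squeezes the seal (x of bar in the frame of box between -0.012 and 0.006 m and y of bar in the frame of box between -0.012 and 0.012 m and z of bar in the frame of box between 0.086 and 0.0935 m and angle between bar's own z axis and vertical below 0.04 rad and angle between the x axis of bar and the x axis of box, either way round below 0.12 rad and value of joint seal above 0.002 m and value of joint catch below 0.05 rad), for 0.2 s.
At the end, for the whole second after the job is handed in: Lid in the mouth, within 8 mm of centre, level within 0.05 rad. Bar lengthwise over it, level within 0.04 rad, within 0.12 rad and 12 mm of the middle line, underside at box z 86 to 93.5 mm, catch back within 0.05 rad, seal squeezed over 2 mm, both at rest and free (all of step 1 and all of step 2 and linear speed of each of lid, bar below 0.02 m/s); the robot touches nothing.
It fails at once if the oil bottle is pushed more than 30 mm or tipped over (distance of oil from where it was at the start of the episode above 0.03 m or angle between oil's own z axis and vertical above 0.5 rad).
It fails at once if the onion is pushed more than 30 mm or tipped over (distance of onion from where it was at the start of the episode above 0.03 m or angle between onion's own z axis and vertical above 0.5 rad).
It fails at once if the green pepper is pushed more than 30 mm or tipped over (distance of pepper from where it was at the start of the episode above 0.03 m or angle between pepper's own z axis and vertical above 0.5 rad).
It also fails if it takes over 54 s, if anything falls off the work surface, if the arm or the gripper's body presses on something with over 40 N, if the wrist force passes 120 N, or if a joint passes its speed limit or range.

ROBOT

A 6-joint arm with a two-finger parallel gripper is mounted at the origin on the work surface. World frame = base frame: x ahead of the robot, y to its left, z up, the work surface at z = 0. Lengths are in mm, angles in rad, forces in N, time in s.
With the tool pointing down it reaches from about 275 to 850 mm from the base axis. Payload 5.2 kg.
Tool frame: the origin (TCP) lies midway between the tips of the shut fingers; the grasp point (between the pads) lies 19 mm behind it; z points along the fingers, y is the line along which they close (so a half turn about z gives the same grasp; the last joint's range is limited). The gripper opens to 85 mm and grips with 20 to 120 N. Pads are 22 mm wide; open, the fingers measure 114 mm over their backs; the gripper's body (76 mm by 85 mm) begins 54 mm behind the grasp point. The pads swing forward as they close: fully open they stand 13 mm farther back than shut.
Start: joints at [1.1, 0.259, 1.535, -0, 1.348, -0.203], TCP at [145.513, 530.406, 231.31] pointing down, gripper open.
Joint ranges: [-3.14, 3.14], [-0.91, 2.08], [0.19, 2.58], [-1.22, 4.36], [0.22, 2.71], [-3.12, 3.12]. Speed limits (rad/s): [2.57, 2.57, 3.14, 3.14, 3.14, 3.14].

INTERFACE

Orientations are given as a rotation vector (axis times angle).
In Python, from workcell import r, grab_frame, camera_model, workorder gives the robot as it stands.
- The arm moves only by the tool move_arm, never from a script. Its argument "plan" is a list of rows, each an object of numbers: "x", "y", "z": the shift along the world's x, y, z in mm; "rx", "ry", "rz": the turn, a rotation vector about the world's x, y, z in degrees; "grip": the closure, from 0 (fully open) to 1 (shut). In form: [{"x": .., "y": .., "z": .., "rx": .., "ry": .., "rz": .., "grip": ..}, ...]. A call has 1 to 20 rows; each row is the pose to reach, as a shift and turn from the pose commanded when the call began; what a row does not reach only later rows make up. A row lasts 1/8 s, in which the tool goes at most 62.5 mm and 10.7 degrees, less where a joint would pass 70% of its speed; a pose out of reach is approached as far as the arm can. A call with a gripper value outside its range is refused whole. The fingers move at their own pace and stop on an object; "grip_force" is the grip in N (left out, the last holds). Time passes only in rows, so rows that repeat a pose let the fingers close. It gives the time, the measured TCP pose, the force, the opening and the grip force at its end, in the units of the state.
- r.get_obs(): the state, without advancing time (a new reading comes with each control period).
- grab_frame(name): name is "scene" or "top" or "wrist"; returns the picture (480x640x3 uint8, red, green, blue); there is no depth.
- camera_model(name): a dict with "fx", "fy", "cx", "cy" (pixels), "k1" (the pictures are not rectified: a ray, as slopes to the right and down, at radius r is drawn at 1 + k1 r^2 times it, then the intrinsics apply), "rvec" (rotation vector, rad) and "tvec" (3), from world to camera coordinates, as OpenCV has them; the wrist camera has in their place "T_tool_cam" (4x4, takes a point from camera to tool coordinates, whose origin is the TCP and whose axes are the flange's). Camera axes: x right, y down, z forward; pixel columns grow to the right and rows downward; lengths in mm; the calibration is good to about 2 mm. A picture is of the moment at which its call begins: read the wrist's pose just before it. camera_model takes no time and is no camera call.
- workorder.job_done(): hands the job in; it is judged then, once.
The state is a dict: "clock": time; "joint_positions": joint angles; "qvel": joint speeds; "joint_efforts": joint torques, N m; "eef_pos": TCP position; "tool_rot": TCP orientation; "contact_force": force on the tool from outside, world axes, zero at the start; "moment": the same for the moment, N m; "opening": opening from 0.0 (shut) to 1.0 (fully open); "grip_force": force on a finger pad.
Only numpy, scipy, OpenCV 4.12 (cv2) and the standard library are available. Lean on these libraries where they do the work, as an engineer would, in place of code of your own. Each camera call takes 0.05 s, during which the arm holds its last target. There are 200 camera calls.

## Working session

There is one attempt and no reset: what is moved stays moved. The work goes in short steps, Python scripts to look and compute and a tool call to move; the robot and the scene stay as the last step left them, time stands still between calls to the robot, and variables do not carry over. Pictures are saved under pics/ and viewed, at most 10 in all, crops included, and the job is handed in when it is done.

Besides the shell and the picture viewer there is one more tool, called after "Request:" by a JSON object that holds its "op" and its "data", one argument or row to a line. move_arm: Moves the arm, as the interface text tells. Its arguments: {"type":"object","properties":{"plan":{"type":"array"},"grip_force":{"type":"number"}},"required":["plan"]}

```bash
ls; mkdir -p pics; cat > h.py <<'E'
import numpy as np, cv2
from workcell import r, grab_frame, camera_model, workorder
def look(name,fn):
    o=r.get_obs(); im=grab_frame(name)
    cv2.imwrite('pics/'+fn+'.png',im[:,:,::-1]); np.savez('pics/'+fn+'.npz',im=im,p=o['eef_pos'],q=o['tool_rot']); return im
def pose(name,o=None):
    m=camera_model(name)
    if name!='wrist':
        R=cv2.Rodrigues(np.array(m['rvec'],float))[0]; t=np.array(m['tvec'],float).ravel()
        return m,R,t
    Tt=np.eye(4);Tt[:3,:3]=cv2.Rodrigues(np.array(o['q'],float))[0];Tt[:3,3]=o['p']
    T=np.linalg.inv(Tt@np.array(m['T_tool_cam'])); return m,T[:3,:3],T[:3,3]
def ray(name,uv,o=None):
    m,R,t=pose(name,o); d=np.array([(uv[0]-m['cx'])/m['fx'],(uv[1]-m['cy'])/m['fy']]); s=d.copy()
    for _ in range(20): s=d/(1+m['k1']*(s@s))
    return -R.T@t, R.T@np.array([s[0],s[1],1.])
def onz(name,uv,z,o=None):
    c,d=ray(name,uv,o); return c+d*(z-c[2])/d[2]
def proj(name,P,o=None):
    m,R,t=pose(name,o); c=R@np.array(P,float)+t; s=c[:2]/c[2]; s=s*(1+m['k1']*(s@s))
    return np.array([m['fx']*s[0]+m['cx'],m['fy']*s[1]+m['cy']])
E
python3 - <<'E'
from h import *
o=r.get_obs(); print(o)
look('scene','s0');look('top','t0')
for n in('scene','top'):
    m,R,t=pose(n); print(n,m['fx'],-R.T@t,R[2])
print(camera_model('wrist'))
E
```

```text
pics
{'clock': 0.0, 'joint_positions': array([ 1.10020816e+00,  2.59362927e-01,  1.53610371e+00,  1.16062725e-05,
        1.34800528e+00, -2.02772155e-01]), 'qvel': array([-0.00022011,  0.00031621,  0.00187681, -0.00143131,  0.00131524,
       -0.0006028 ]), 'joint_efforts': array([-1.26240673e-03, -4.46012986e+01, -2.90574360e+01, -4.65048342e-04,
        1.14025935e-02,  1.65797360e-05]), 'eef_pos': array([145.25382322, 529.91482099, 230.4557    ]), 'tool_rot': array([-4.19347833e-01, -3.11284060e+00,  2.77977439e-03]), 'contact_force': array([ 0.3190441 ,  0.30870165, -0.44513163]), 'moment': array([ 0.03131596, -0.0835622 , -0.00597519]), 'grip_force': 0.0, 'opening': 1.0001843164049966}
scene 513.5871317224737 [1293.1387649   227.91970537  995.56122309] [-0.66013235 -0.1493551  -0.73615103]
top 473.25903492662053 [ 312.18218396   79.34726187 1197.40925595] [ 0.14477693 -0.02829469 -0.98905968]
{'fx': 333.2423926256343, 'fy': 333.2423926256343, 'cx': 320.9472534472804, 'cy': 241.9344615637864, 'k1': -0.00043902512843292186, 'T_tool_cam': array([[-9.61394357e-05, -9.59260675e-01, -2.82522473e-01,
         7.17359233e+01],
       [ 9.99999952e-01, -8.67572517e-06, -3.10832438e-04,
        -8.28179881e-01],
       [ 2.95718247e-04, -2.82522489e-01,  9.59260630e-01,
        -1.43204349e+02],
       [ 0.00000000e+00,  0.00000000e+00,  0.00000000e+00,
         1.00000000e+00]])}
```

View pics/t0.png

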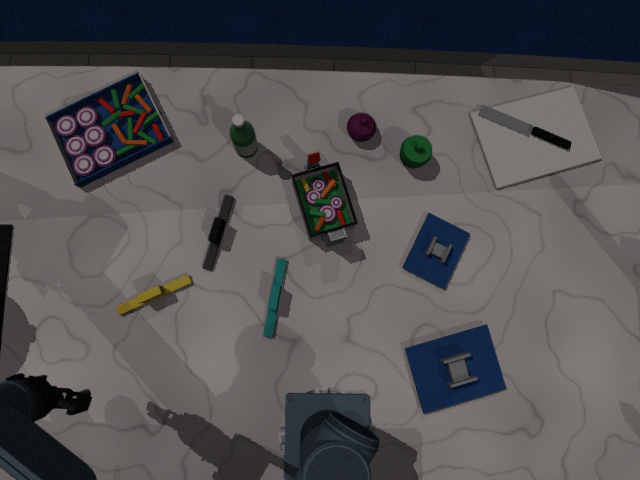

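View pics/s0.png

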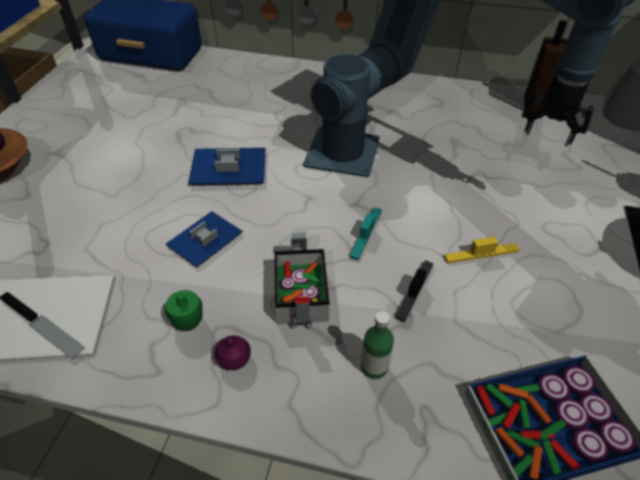

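Top view: box at (325,200), with the red catch at (314,158) and the pocket at (337,234). Lid candidates are blue (437,250), which is small, and blue (457,368), which is large; I take the small one. Bar candidates are dark grey with a black block (218,232), yellow (155,295) and teal (276,298); I take the dark grey one. The knife (525,128) and the veg tray (110,130) are not involved. Oil is at (243,135), onion at (361,127), pepper at (416,151).

```bash
cat > m1.py <<'E'
from h import *
im=np.load('pics/t0.npz')['im']; hsv=cv2.cvtColor(im,cv2.COLOR_RGB2HSV)
def blob(mask,box):
    m=np.zeros_like(mask); x0,y0,x1,y1=box; m[y0:y1,x0:x1]=mask[y0:y1,x0:x1]
    c=max(cv2.findContours(m,cv2.RETR_EXTERNAL,cv2.CHAIN_APPROX_NONE)[0],key=cv2.contourArea)
    return c[:,0,:].astype(float)
def rect(pts,z,name='top'):
    P=np.array([onz(name,p,z)[:2] for p in pts],np.float32)
    (c,s,a)=cv2.minAreaRect(P); 
    if s[0]<s[1]: a+=90
    return np.round(c,1),np.round(sorted(s),1),round((a+90)%180-90,1)
blue=cv2.inRange(hsv,(105,120,40),(125,255,255))
print('lid',rect(blob(blue,(390,200,480,300)),14))
print('big',rect(blob(blue,(390,310,520,425)),14))
dark=cv2.inRange(hsv,(0,0,0),(180,255,75))
g=hsv[...,2]
print('bar',rect(blob(cv2.inRange(g,0,85),(195,185,245,280)),10))
print('blk',rect(blob(cv2.inRange(g,0,35),(195,185,245,280)),52))
red=cv2.inRange(hsv,(0,150,80),(8,255,255))|cv2.inRange(hsv,(172,150,80),(180,255,255))
c=blob(red,(300,145,325,172)); print('catch',c.mean(0),onz('top',c.mean(0),118), rect(c,118))
print('box',rect(blob(cv2.inRange(g,0,110),(285,165,365,245)),75))
st=cv2.inRange(g,110,255)
E
python3 m1.py; python3 - <<'E'
import cv2
i=cv2.imread('pics/t0.png'); a=cv2.resize(i[140:290,180:480],(800,400),interpolation=cv2.INTER_CUBIC); cv2.imwrite('pics/c0.png',a)
E
```

```text
lid (array([ 459.3, -273. ]), array([119.3, 159.3]), -26.1)
big (array([ 165.4, -316.5]), array([163.3, 217.5]), -73.9)
bar (array([493.5, 272.4]), array([ 65.5, 202.4]), -14.9)
blk (array([488.6, 279. ]), array([ 30.2, 186.8]), -14.5)
catch [310.    154.375] [668.98250118  55.52786939 118.        ] (array([669. ,  55.7]), array([1.6, 9.8]), -69.4)
box (array([559. ,  15.7]), array([194.6, 196.5]), 1.5)
```

View pics/c0.png

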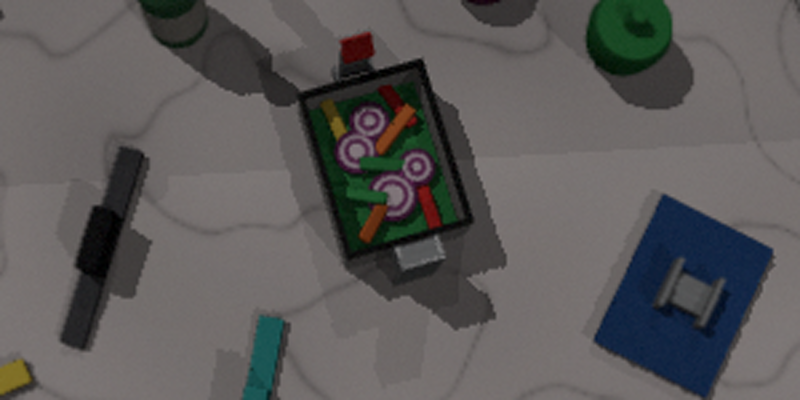

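The crop shows the dark grey bar with its black block at about (97,242), the small blue lid with two saddle walls at (690,292), and the seal corners at (301,95), (421,61), (470,220), (350,257). The red catch tip is at (357,47) and the pocket at (420,252).

```bash
cat > m2.py <<'E'
from h import *
f=lambda L:[(x/2.6667+180,y/2.6667+140) for x,y in L]
def rep(n,L,z):
    P=np.array([onz('top',p,z)[:2] for p in f(L)],np.float32); c,s,a=cv2.minAreaRect(P)
    print(n,np.round(c,1),np.round(s,1),round(a,1), P.mean(0).round(1))
rep('seal',[(301,95),(421,61),(470,220),(350,257)],75)
rep('bar',[(122,147),(147,155),(62,346),(90,350)],12)
rep('blk',[(90,207),(122,207),(78,270),(110,277)],52)
print('catch top',onz('top',f([(357,47)])[0],115),'pocket',onz('top',f([(418,245)])[0],109))
E
python3 m2.py
```

```text
seal [571.1  16.8] [156.8 115.5] 17.6 [571.3  17.2]
bar [491.1 278.1] [ 26.4 197.9] 76.0 [491.6 278.2]
blk [493.7 277. ] [30.  65.6] 82.9 [493.1 276.8]
catch top [662.18382718  46.12162305 115.        ] pocket [485.72813214 -10.31190052 109.        ]
```

Request:
{"op": "move_arm", "data": {
  "plan": [
    {"x": 313, "y": -803, "z": -90, "rz": -10.7, "grip": 0},
    {"x": 313, "y": -803, "z": -90, "rz": -10.7, "grip": 0},
    {"x": 313, "y": -803, "z": -90, "rz": -10.7, "grip": 0},
    {"x": 313, "y": -803, "z": -90, "rz": -10.7, "grip": 0},
    {"x": 313, "y": -803, "z": -90, "rz": -10.7, "grip": 0},
    {"x": 313, "y": -803, "z": -90, "rz": -10.7, "grip": 0},
    {"x": 313, "y": -803, "z": -90, "rz": -10.7, "grip": 0},
    {"x": 313, "y": -803, "z": -90, "rz": -10.7, "grip": 0},
    {"x": 313, "y": -803, "z": -90, "rz": -10.7, "grip": 0},
    {"x": 313, "y": -803, "z": -90, "rz": -10.7, "grip": 0},
    {"x": 313, "y": -803, "z": -90, "rz": -10.7, "grip": 0},
    {"x": 313, "y": -803, "z": -90, "rz": -10.7, "grip": 0},
    {"x": 313, "y": -803, "z": -90, "rz": -10.7, "grip": 0},
    {"x": 313, "y": -803, "z": -90, "rz": -10.7, "grip": 0},
    {"x": 313, "y": -803, "z": -90, "rz": -10.7, "grip": 0},
    {"x": 313, "y": -803, "z": -90, "rz": -10.7, "grip": 0},
    {"x": 313, "y": -803, "z": -90, "rz": -10.7, "grip": 0},
    {"x": 313, "y": -803, "z": -90, "rz": -10.7, "grip": 0}
  ]
}}

```text
schema error: expected keys x, y, z, rx, ry, rz, grip
```

```bash
cat > m3.py <<'E'
from h import *
im=look('wrist','w1'); o=np.load('pics/w1.npz'); print(o['p'],o['q'],r.get_obs()['joint_positions'],r.get_obs()['clock'])
T=cv2.Rodrigues(o['q'])[0]; print('toolx',T[:,0],'tooly',T[:,1])
hsv=cv2.cvtColor(im,cv2.COLOR_RGB2HSV); b=cv2.inRange(hsv,(105,120,30),(125,255,255))
c=max(cv2.findContours(b,0,1)[0],key=cv2.contourArea)[:,0,:].astype(float)
P=np.array([onz('wrist',p,14,o)[:2] for p in c],np.float32); print(cv2.minAreaRect(P), c.min(0),c.max(0))
E
python3 m3.py
```

```text
[145.28138911 529.97371669 230.56791798] [-4.19360811e-01 -3.11287850e+00  2.43429969e-03] [ 1.10019305e+00  2.59221343e-01  1.53580049e+00  1.46103183e-05
  1.34800967e+00 -2.02805497e-01] 0.15
toolx [-9.64348988e-01  2.64633493e-01  3.80248495e-04] tooly [ 0.26463257  0.96434796 -0.00161524]
((412.5678405761719, 48.819671630859375), (0.0, 0.0), 0.0) [ 46. 478.] [ 46. 478.]
```

View pics/w1.png

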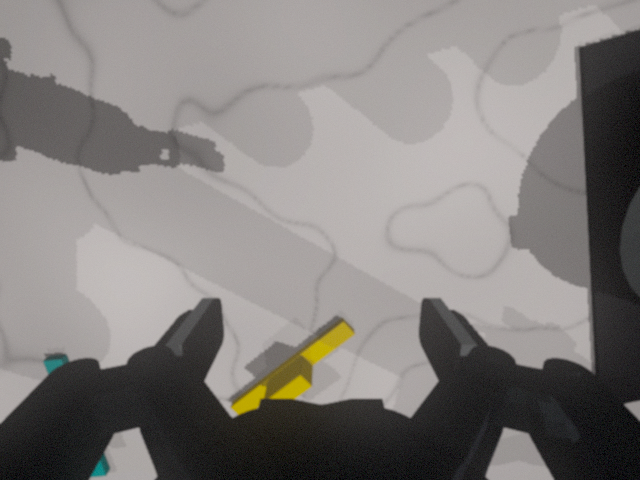

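The picture was taken before any move, because the schema needs all keys: it shows the floor with the yellow bar at (300,370), so it is of no use here.

Request:
{"op": "move_arm", "data": {
  "plan": [
    {"x": 313, "y": -803, "z": -90, "rx": 0, "ry": 0, "rz": -10.7, "grip": 0},
    {"x": 313, "y": -803, "z": -90, "rx": 0, "ry": 0, "rz": -10.7, "grip": 0},
    {"x": 313, "y": -803, "z": -90, "rx": 0, "ry": 0, "rz": -10.7, "grip": 0},
    {"x": 313, "y": -803, "z": -90, "rx": 0, "ry": 0, "rz": -10.7, "grip": 0},
    {"x": 313, "y": -803, "z": -90, "rx": 0, "ry": 0, "rz": -10.7, "grip": 0},
    {"x": 313, "y": -803, "z": -90, "rx": 0, "ry": 0, "rz": -10.7, "grip": 0},
    {"x": 313, "y": -803, "z": -90, "rx": 0, "ry": 0, "rz": -10.7, "grip": 0},
    {"x": 313, "y": -803, "z": -90, "rx": 0, "ry": 0, "rz": -10.7, "grip": 0},
    {"x": 313, "y": -803, "z": -90, "rx": 0, "ry": 0, "rz": -10.7, "grip": 0},
    {"x": 313, "y": -803, "z": -90, "rx": 0, "ry": 0, "rz": -10.7, "grip": 0},
    {"x": 313, "y": -803, "z": -90, "rx": 0, "ry": 0, "rz": -10.7, "grip": 0},
    {"x": 313, "y": -803, "z": -90, "rx": 0, "ry": 0, "rz": -10.7, "grip": 0},
    {"x": 313, "y": -803, "z": -90, "rx": 0, "ry": 0, "rz": -10.7, "grip": 0},
    {"x": 313, "y": -803, "z": -90, "rx": 0, "ry": 0, "rz": -10.7, "grip": 0},
    {"x": 313, "y": -803, "z": -90, "rx": 0, "ry": 0, "rz": -10.7, "grip": 0},
    {"x": 313, "y": -803, "z": -90, "rx": 0, "ry": 0, "rz": -10.7, "grip": 0},
    {"x": 313, "y": -803, "z": -90, "rx": 0, "ry": 0, "rz": -10.7, "grip": 0}
  ]
}}

```text
clock: 2.28
eef_pos: [458.1, -271.1, 141.4]
tool_rot: [-0.706, -3.061, -0.001]
contact_force: [-0.4, 0.2, -0.5]
opening: 0.996
grip_force: 0.0
```

```bash
sed -i "s/w1/w2/g" m3.py; python3 m3.py
```

```text
[ 458.07493773 -271.11520281  141.43409133] [-7.06070102e-01 -3.06069521e+00 -7.51434555e-04] [-7.44084653e-01  3.05853541e-01  1.70384398e+00  1.21370408e-04
  1.13205869e+00 -1.86171868e+00] 2.325
toolx [-8.98942660e-01  4.38065893e-01  6.05971359e-04] tooly [4.38066138e-01 8.98942676e-01 3.51230878e-04]
((459.7105407714844, -274.3935241699219), (117.44676971435547, 156.24864196777344), 64.01486206054688) [245. 139.] [394. 319.]
```

View pics/w2.png

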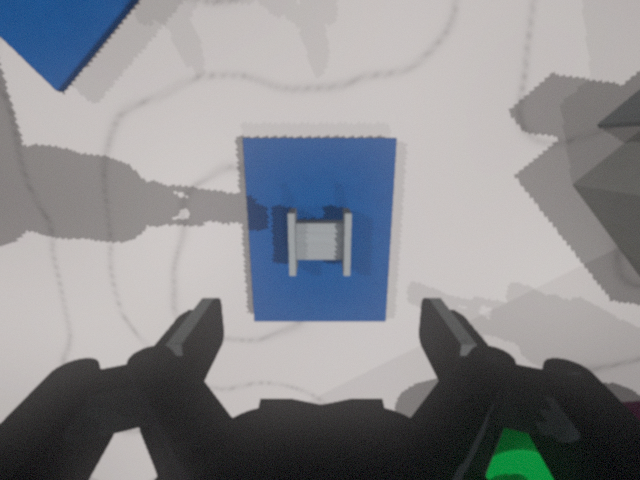

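The wrist view shows the small lid square to the fingers, saddle at (320,240), lid at (459.7,-274.4), size 117x156. I descend and grip.

Request:
{"op": "move_arm", "data": {
  "plan": [
    {"x": 1.6, "y": -3.3, "z": -60, "rx": 0, "ry": 0, "rz": 0, "grip": 0},
    {"x": 1.6, "y": -3.3, "z": -100, "rx": 0, "ry": 0, "rz": 0, "grip": 0},
    {"x": 1.6, "y": -3.3, "z": -118, "rx": 0, "ry": 0, "rz": 0, "grip": 0},
    {"x": 1.6, "y": -3.3, "z": -127, "rx": 0, "ry": 0, "rz": 0, "grip": 0},
    {"x": 1.6, "y": -3.3, "z": -127, "rx": 0, "ry": 0, "rz": 0, "grip": 0.2},
    {"x": 1.6, "y": -3.3, "z": -127, "rx": 0, "ry": 0, "rz": 0, "grip": 0.8},
    {"x": 1.6, "y": -3.3, "z": -127, "rx": 0, "ry": 0, "rz": 0, "grip": 0.8},
    {"x": 1.6, "y": -3.3, "z": -127, "rx": 0, "ry": 0, "rz": 0, "grip": 0.8},
    {"x": 1.6, "y": -3.3, "z": -127, "rx": 0, "ry": 0, "rz": 0, "grip": 0.8},
    {"x": 1.6, "y": -3.3, "z": -127, "rx": 0, "ry": 0, "rz": 0, "grip": 0.8},
    {"x": 1.6, "y": -3.3, "z": -127, "rx": 0, "ry": 0, "rz": 0, "grip": 0.8}
  ],
  "grip_force": 70
}}

```text
clock: 3.7
eef_pos: [461.0, -276.5, 15.9]
tool_rot: [0.707, 3.058, -0.002]
contact_force: [0.2, 1.1, 5.8]
opening: 0.543
grip_force: 74.0
```

```bash
cat > m4.py <<'E'
from h import *
for n,f,bx in (('top','t0',(285,150,365,245)),('scene','s0',(262,235,340,325))):
    im=np.load('pics/%s.npz'%f)['im']; k=4
    x0,y0,x1,y1=bx; g=cv2.resize(im[y0:y1,x0:x1].max(2),None,fx=k,fy=k,interpolation=cv2.INTER_CUBIC)
    for th in (30,40,50):
        m=cv2.inRange(g,0,th); cs=cv2.findContours(m,0,cv2.CHAIN_APPROX_NONE)[0]; c=max(cs,key=cv2.contourArea)[:,0,:]
        P=np.array([onz(n,((p[0]+.5)/k-.5+x0,(p[1]+.5)/k-.5+y0),75)[:2] for p in c],np.float32)
        print(n,th,cv2.minAreaRect(P))
E
python3 m4.py
```

```text
top 30 ((574.6448974609375, 19.570274353027344), (182.9614715576172, 121.66377258300781), 17.815134048461914)
top 40 ((564.12548828125, 16.390762329101562), (212.66433715820312, 123.51175689697266), 17.972126007080078)Traceback (most recent call last):
  File "m4.py", line 7, in <module>
    P=np.array([onz(n,((p[0]+.5)/k-.5+x0,(p[1]+.5)/k-.5+y0),75)[:2] for p in c],np.float32)
                ~~~^^^^^^^^^^^^^^^^^^^^^^^^^^^^^^^^^^^^^^^^^^^^
  File "h.py", line 18, in onz
    c,d=ray(name,uv,o); return c+d*(z-c[2])/d[2]
        ~~~^^^^^^^^^^^
  File "h.py", line 14, in ray
    m,R,t=pose(name,o); d=np.array([(uv[0]-m['cx'])/m['fx'],(uv[1]-m['cy'])/m['fy']]); s=d.copy()
          ~~~~^^^^^^^^
  File "h.py", line 7, in pose
    m=camera_model(name)
ValueError: time passes only in moves, steps and waits
```

Request:
{"op": "move_arm", "data": {
  "plan": [
    {"x": 0, "y": 0, "z": 20, "rx": 0, "ry": 0, "rz": 0, "grip": 0.8},
    {"x": 0, "y": 0, "z": 60, "rx": 0, "ry": 0, "rz": 0, "grip": 0.8},
    {"x": 0, "y": 0, "z": 120, "rx": 0, "ry": 0, "rz": 0, "grip": 0.8},
    {"x": 0, "y": 0, "z": 180, "rx": 0, "ry": 0, "rz": 0, "grip": 0.8}
  ]
}}

```text
clock: 4.2
eef_pos: [459.7, -275.6, 196.1]
tool_rot: [-0.708, -3.06, -0.0]
contact_force: [0.5, -0.6, -3.6]
opening: 0.543
grip_force: 72.9
```

Request:
{"op": "move_arm", "data": {
  "plan": [
    {"x": 40, "y": 50, "z": 50, "rx": 0, "ry": 0, "rz": 10, "grip": 0.8},
    {"x": 80, "y": 95, "z": 80, "rx": 0, "ry": 0, "rz": 20, "grip": 0.8},
    {"x": 254, "y": 338, "z": 126, "rx": 0, "ry": 0, "rz": 43.7, "grip": 0.8},
    {"x": 254, "y": 338, "z": 126, "rx": 0, "ry": 0, "rz": 43.7, "grip": 0.8},
    {"x": 254, "y": 338, "z": 126, "rx": 0, "ry": 0, "rz": 43.7, "grip": 0.8},
    {"x": 254, "y": 338, "z": 126, "rx": 0, "ry": 0, "rz": 43.7, "grip": 0.8},
    {"x": 254, "y": 338, "z": 126, "rx": 0, "ry": 0, "rz": 43.7, "grip": 0.8},
    {"x": 254, "y": 338, "z": 126, "rx": 0, "ry": 0, "rz": 43.7, "grip": 0.8},
    {"x": 254, "y": 338, "z": 126, "rx": 0, "ry": 0, "rz": 43.7, "grip": 0.8},
    {"x": 254, "y": 338, "z": 126, "rx": 0, "ry": 0, "rz": 43.7, "grip": 0.8}
  ]
}}

```text
clock: 5.45
eef_pos: [713.4, 60.6, 320.1]
tool_rot: [0.48, -3.104, 0.001]
contact_force: [-0.7, -0.6, -2.5]
opening: 0.546
grip_force: 73.0
```

```bash
sed -i 's/^def pose/_cm=camera_model; _c={}\ndef camera_model(n):\n    if n not in _c: _c[n]=_cm(n)\n    return _c[n]\ndef pose/' h.py; python3 - <<'E'
from h import *
look('wrist','w3'); o=np.load('pics/w3.npz'); print(o['p'],o['q'])
E
```

```text
[713.35790311  60.59330358 320.08983879] [ 4.79621254e-01 -3.10356999e+00  7.21387160e-04]
```

View pics/w3.png

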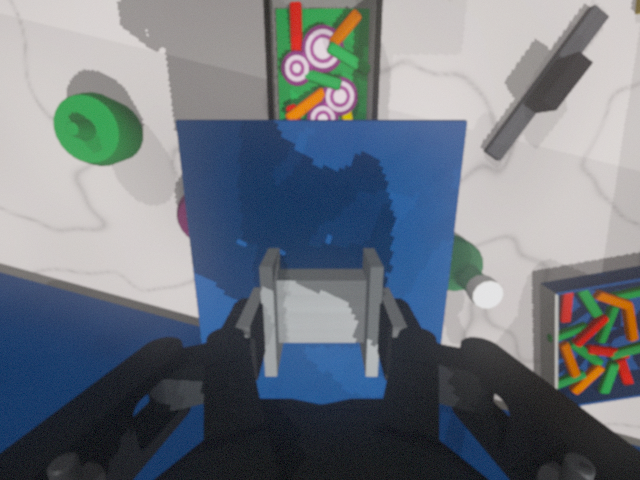

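The view shows the lid square in hand, its front corners at (178,121) and (465,121). The box mouth is at the top, with walls at columns 267 and 380 parallel to the tool. The bar is at (550,80), oil at (470,280), pepper at (98,130). I move back to see the pocket end.

Request:
{"op": "move_arm", "data": {
  "plan": [
    {"x": -50, "y": -16, "z": 0, "rx": 0, "ry": 0, "rz": 0, "grip": 0.8},
    {"x": -90, "y": -29, "z": 0, "rx": 0, "ry": 0, "rz": 0, "grip": 0.8},
    {"x": -90, "y": -29, "z": 0, "rx": 0, "ry": 0, "rz": 0, "grip": 0.8},
    {"x": -90, "y": -29, "z": 0, "rx": 0, "ry": 0, "rz": 0, "grip": 0.8}
  ]
}}

```text
clock: 6.0
eef_pos: [624.2, 32.0, 321.3]
tool_rot: [-0.479, 3.103, -0.001]
contact_force: [0.5, 0.6, -2.4]
opening: 0.547
grip_force: 73.0
```

```bash
python3 - <<'E'
from h import *
look('wrist','w4'); o=np.load('pics/w4.npz'); print(o['p'],o['q'])
i=cv2.imread('pics/w4.png')[0:150,160:480]; cv2.imwrite('pics/c4.png',cv2.resize(i,(800,375),interpolation=cv2.INTER_CUBIC))
E
```

```text
[624.18633874  32.02461869 321.29548978] [-4.79050753e-01  3.10285103e+00 -7.88906020e-04]
```

View pics/c4.png

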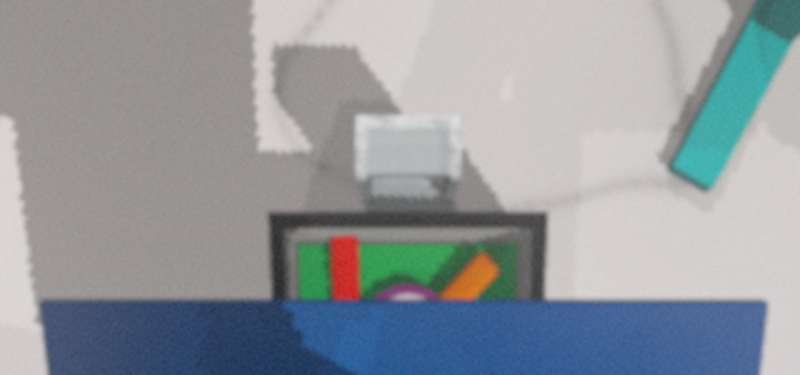

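The crop shows the seal's pocket-end corners at (269,213) and (546,212), the pocket at (408,150), and the lid's front corners at (40,301) and (767,301).

```bash
python3 - <<'E'
from h import *
o=np.load('pics/w4.npz'); T=cv2.Rodrigues(o['q'])[0]; p=o['p']
f=lambda u,v:(u/2.5+160-.3,v/2.5-.3)
a,b=[onz('wrist',f(*q),75,o) for q in((269,213),(546,212))]
d=(b-a); print('seal',a,b,np.linalg.norm(d)); yaw=np.degrees(np.arctan2(d[1],d[0])); print('y-axis yaw',yaw)
u=np.array([np.cos(np.radians(17.7)),np.sin(np.radians(17.7)),0]); n=np.array([-u[1],u[0],0])
ce=(a+b)/2+80*u; print('box centre',ce)
pk=[onz('wrist',f(*q),109,o) for q in((357,117),(460,117),(460,180),(357,180))]; 
for q in pk: print('pocket', (q-ce)@u,(q-ce)@n)
L=[onz('wrist',f(*q),p[2]-1.9,o) for q in((40,301),(767,301))]; print('lid edge',[T.T@(q-p) for q in L])
print('tool y yaw',np.degrees(np.arctan2(T[1,1],T[0,1])),'tooly box', (p-ce)@u,(p-ce)@n, T[2])
E
```

```text
seal [515.72726059 -63.51412744  75.        ] [479.64900117  49.32874245  75.        ] 118.47005566477179
y-axis yaw 107.730180946123
box centre [573.90104938  17.22995238  75.        ]
pocket -107.95213697377417 -19.23901049625619
pocket -107.84088993174497 19.803433950784374
pocket -86.20395113752274 20.165051441712663
pocket -86.3154727357146 -19.636414565265394
lid edge [array([ 81.55014317, -60.30164575,   1.79492761]), array([81.5326567 , 58.75920581,  1.69987776])]
tool y yaw 107.55321287122591 tooly box 52.40292592881228 -1.194081724402876 [-1.87900697e-03 -7.98604275e-04 -9.99997916e-01]
```

Request:
{"op": "move_arm", "data": {
  "plan": [
    {"x": -49.1, "y": -13.7, "z": -20, "rx": 0, "ry": 0, "rz": 0.2, "grip": 0.8},
    {"x": -49.1, "y": -13.7, "z": -80, "rx": 0, "ry": 0, "rz": 0.2, "grip": 0.8},
    {"x": -49.1, "y": -13.7, "z": -140, "rx": 0, "ry": 0, "rz": 0.2, "grip": 0.8},
    {"x": -49.1, "y": -13.7, "z": -170, "rx": 0, "ry": 0, "rz": 0.2, "grip": 0.8},
    {"x": -49.1, "y": -13.7, "z": -200, "rx": 0, "ry": 0, "rz": 0.2, "grip": 0.8},
    {"x": -49.1, "y": -13.7, "z": -212, "rx": 0, "ry": 0, "rz": 0.2, "grip": 0.8},
    {"x": -49.1, "y": -13.7, "z": -222, "rx": 0, "ry": 0, "rz": 0.2, "grip": 0.8},
    {"x": -49.1, "y": -13.7, "z": -227, "rx": 0, "ry": 0, "rz": 0.2, "grip": 0.8},
    {"x": -49.1, "y": -13.7, "z": -232, "rx": 0, "ry": 0, "rz": 0.2, "grip": 0.8},
    {"x": -49.1, "y": -13.7, "z": -236, "rx": 0, "ry": 0, "rz": 0.2, "grip": 0.8},
    {"x": -49.1, "y": -13.7, "z": -239, "rx": 0, "ry": 0, "rz": 0.2, "grip": 0.8},
    {"x": -49.1, "y": -13.7, "z": -239, "rx": 0, "ry": 0, "rz": 0.2, "grip": 0.8}
  ]
}}

```text
clock: 7.55
eef_pos: [575.3, 19.4, 82.1]
tool_rot: [-0.487, 3.103, -0.0]
contact_force: [-2.1, 0.6, 4.5]
opening: 0.547
grip_force: 73.7
```

Request:
{"op": "move_arm", "data": {
  "plan": [
    {"x": 0, "y": 0, "z": 0, "rx": 0, "ry": 0, "rz": 0, "grip": 0.3},
    {"x": 0, "y": 0, "z": 0, "rx": 0, "ry": 0, "rz": 0, "grip": 0},
    {"x": 0, "y": 0, "z": 0, "rx": 0, "ry": 0, "rz": 0, "grip": 0},
    {"x": 0, "y": 0, "z": 30, "rx": 0, "ry": 0, "rz": 0, "grip": 0},
    {"x": 0, "y": 0, "z": 90, "rx": 0, "ry": 0, "rz": 0, "grip": 0},
    {"x": 0, "y": 0, "z": 145, "rx": 0, "ry": 0, "rz": 0, "grip": 0},
    {"x": 0, "y": 0, "z": 145, "rx": 0, "ry": 0, "rz": 0, "grip": 0}
  ]
}}

```text
clock: 8.43
eef_pos: [578.0, 19.0, 231.8]
tool_rot: [-0.486, 3.093, -0.005]
contact_force: [-0.8, -0.8, 1.0]
opening: 0.999
grip_force: 0.0
```

```bash
cat > m5.py <<'E'
from h import *
im=look('wrist','w5'); o=np.load('pics/w5.npz'); print(o['p'])
hsv=cv2.cvtColor(im,cv2.COLOR_RGB2HSV); b=cv2.inRange(hsv,(105,120,30),(125,255,255))
c=max(cv2.findContours(b,0,1)[0],key=cv2.contourArea)[:,0,:].astype(float)
P=np.array([onz('wrist',p,81,o)[:2] for p in c],np.float32); (ce,s,a)=cv2.minAreaRect(P); print(ce,s,a,c.min(0),c.max(0))
u=np.array([np.cos(np.radians(17.7)),np.sin(np.radians(17.7))]); d=np.array(ce)-[573.9,17.2]; print(d@u,d@[-u[1],u[0]])
E
python3 m5.py
```

```text
[577.96392341  19.00171378 231.79290624]
(572.839111328125, 17.82038116455078) (158.0907440185547, 117.53624725341797) 18.055818557739258 [254. 127.] [393. 299.]
-0.8220513891946711 0.9135584693741002
```

View pics/w5.png

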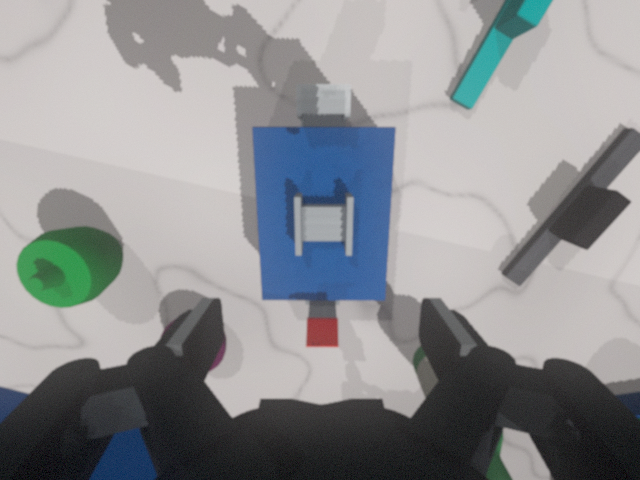

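The lid is seated and centred at (-0.8, 0.9) mm, with the pocket at (330,100), the catch at (322,332) and the bar at (575,205). Next is a hover over the bar.

Request:
{"op": "move_arm", "data": {
  "plan": [
    {"x": -20, "y": 58, "z": 0, "rx": 0, "ry": 0, "rz": -10, "grip": 0},
    {"x": -82, "y": 258, "z": -60, "rx": 0, "ry": 0, "rz": -31.8, "grip": 0},
    {"x": -82, "y": 258, "z": -60, "rx": 0, "ry": 0, "rz": -31.8, "grip": 0},
    {"x": -82, "y": 258, "z": -60, "rx": 0, "ry": 0, "rz": -31.8, "grip": 0},
    {"x": -82, "y": 258, "z": -60, "rx": 0, "ry": 0, "rz": -31.8, "grip": 0},
    {"x": -82, "y": 258, "z": -60, "rx": 0, "ry": 0, "rz": -31.8, "grip": 0},
    {"x": -82, "y": 258, "z": -60, "rx": 0, "ry": 0, "rz": -31.8, "grip": 0}
  ]
}}

```text
clock: 9.35
eef_pos: [492.6, 276.8, 165.1]
tool_rot: [-0.38, -3.117, 0.002]
contact_force: [0.5, -0.9, 0.1]
opening: 1.0
grip_force: 0.0
```

```bash
cat > m6.py <<'E'
from h import *
im=look('wrist','w6'); o=np.load('pics/w6.npz'); print(o['p'])
T=cv2.Rodrigues(o['q'])[0]; print('tooly',np.degrees(np.arctan2(T[1,1],T[0,1])))
g=im.max(2)
for th in (45,60,75,90):
    m=cv2.inRange(g,0,th); m[300:]=0; n,l,s,ce=cv2.connectedComponentsWithStats(m)
    for i in range(1,n):
        if s[i,4]>600:
            c=max(cv2.findContours((l==i).astype(np.uint8),0,1)[0],key=cv2.contourArea)[:,0,:].astype(float)
            P=np.array([onz('wrist',p,12,o)[:2] for p in c],np.float32); print(th,s[i],[np.round(v,1) for v in cv2.minAreaRect(P)])
i=im[:,:,::-1]; cv2.imwrite('pics/c6.png',i)
E
python3 m6.py
```

```text
[492.55636174 276.83648017 165.14753626]
tooly 76.08867586164763
75 [ 317  190   26   85 2027] [array([501.2, 281.6]), array([23. , 79.8]), np.float64(75.9)]
90 [  72  104   78   89 1389] [array([380.2, 132. ]), array([82.1, 40.4]), np.float64(27.1)]
90 [ 316  180   28   99 2276] [array([498.9, 282. ]), array([24.5, 92.8]), np.float64(75.8)]
```

View pics/c6.png

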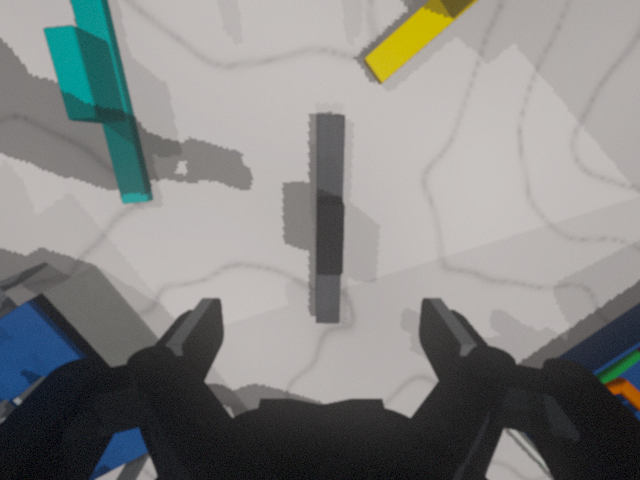

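The view shows the bar aligned with the tool, ends at (330,114) and (328,322), block at (330,235).

```bash
python3 - <<'E'
from h import *
o=np.load('pics/w6.npz'); T=cv2.Rodrigues(o['q'])[0]
e=[onz('wrist',q,12,o) for q in((330.5,114),(328,322))]; c=(e[0]+e[1])/2; d=e[1]-e[0]
print(e,c,np.linalg.norm(d),np.degrees(np.arctan2(d[1],d[0])),T.T@(c-o['p']))
b=[onz('wrist',q,52,o) for q in((330.5,197),(330.5,275))]; print((b[0]+b[1])/2,np.linalg.norm(b[1]-b[0]))
E
```

```text
[array([401.19128087, 306.46705021,  12.        ]), array([589.54255711, 258.84013473,  12.        ])] [495.36691899 282.65359247  12.        ] 194.2795057125327 -14.190483869171285 [ -1.56491124   6.57228062 153.134784  ]
[493.86714289 283.24102998  52.        ] 64.57606391151351
```

Request:
{"op": "move_arm", "data": {
  "plan": [
    {"x": 2, "y": 6, "z": -60, "rx": 0, "ry": 0, "rz": 0, "grip": 0},
    {"x": 2, "y": 6, "z": -110, "rx": 0, "ry": 0, "rz": 0, "grip": 0.2},
    {"x": 2, "y": 6, "z": -140, "rx": 0, "ry": 0, "rz": 0, "grip": 0.3},
    {"x": 2, "y": 6, "z": -148, "rx": 0, "ry": 0, "rz": 0, "grip": 0.4},
    {"x": 2, "y": 6, "z": -148, "rx": 0, "ry": 0, "rz": 0, "grip": 1},
    {"x": 2, "y": 6, "z": -148, "rx": 0, "ry": 0, "rz": 0, "grip": 1},
    {"x": 2, "y": 6, "z": -148, "rx": 0, "ry": 0, "rz": 0, "grip": 1},
    {"x": 2, "y": 6, "z": -148, "rx": 0, "ry": 0, "rz": 0, "grip": 1},
    {"x": 2, "y": 6, "z": -148, "rx": 0, "ry": 0, "rz": 0, "grip": 1},
    {"x": 2, "y": 6, "z": -148, "rx": 0, "ry": 0, "rz": 0, "grip": 1}
  ],
  "grip_force": 110
}}

```text
clock: 10.65
eef_pos: [496.4, 283.6, 20.0]
tool_rot: [0.381, 3.115, 0.002]
contact_force: [0.3, -3.2, 6.0]
opening: 0.241
grip_force: 108.2
```

Request:
{"op": "move_arm", "data": {
  "plan": [
    {"x": 0, "y": 0, "z": 30, "rx": 0, "ry": 0, "rz": 0, "grip": 1},
    {"x": 0, "y": 0, "z": 90, "rx": 0, "ry": 0, "rz": 0, "grip": 1},
    {"x": 0, "y": 0, "z": 150, "rx": 0, "ry": 0, "rz": 0, "grip": 1},
    {"x": 0, "y": 0, "z": 210, "rx": 0, "ry": 0, "rz": 0, "grip": 1},
    {"x": 0, "y": -20, "z": 232, "rx": 0, "ry": 0, "rz": 8, "grip": 1},
    {"x": 20, "y": -75, "z": 232, "rx": 0, "ry": 0, "rz": 16, "grip": 1},
    {"x": 40, "y": -130, "z": 232, "rx": 0, "ry": 0, "rz": 24, "grip": 1},
    {"x": 60, "y": -185, "z": 232, "rx": 0, "ry": 0, "rz": 31.7, "grip": 1},
    {"x": 80, "y": -240, "z": 232, "rx": 0, "ry": 0, "rz": 31.7, "grip": 1},
    {"x": 97.6, "y": -259.4, "z": 232, "rx": 0, "ry": 0, "rz": 31.7, "grip": 1},
    {"x": 97.6, "y": -259.4, "z": 232, "rx": 0, "ry": 0, "rz": 31.7, "grip": 1},
    {"x": 97.6, "y": -259.4, "z": 232, "rx": 0, "ry": 0, "rz": 31.7, "grip": 1}
  ]
}}

```text
clock: 12.15
eef_pos: [591.9, 24.6, 249.9]
tool_rot: [0.485, -3.103, -0.001]
contact_force: [-0.1, 0.1, -3.4]
opening: 0.24
grip_force: 108.2
```

Request:
{"op": "move_arm", "data": {
  "plan": [
    {"x": 0, "y": 0, "z": 0, "rx": 2.6, "ry": -8.1, "rz": 0, "grip": 1},
    {"x": 0, "y": 0, "z": -30, "rx": 5.2, "ry": -16.2, "rz": 0, "grip": 1},
    {"x": 0, "y": 0, "z": -30, "rx": 5.2, "ry": -16.2, "rz": 0, "grip": 1},
    {"x": 0, "y": 0, "z": -30, "rx": 5.2, "ry": -16.2, "rz": 0, "grip": 1}
  ]
}}

```text
clock: 12.65
eef_pos: [592.7, 24.8, 221.5]
tool_rot: [-0.441, 2.813, 0.066]
contact_force: [1.1, -0.8, -0.6]
opening: 0.242
grip_force: 108.2
```

```bash
python3 - <<'E'
from h import *
im=look('wrist','w7'); o=np.load('pics/w7.npz'); p=o['p']; print(p)
T=cv2.Rodrigues(o['q'])[0]
u=np.array([np.cos(np.radians(17.7)),np.sin(np.radians(17.7)),0]); n=np.array([-u[1],u[0],0])
print('toolx in box',T[:,0]@u,T[:,0]@n,T[2,0],'y',T[:,1]@u,T[:,1]@n,T[2,1]); d=p-[573.9,17.2,0]; print('tcp box',d@u,d@n,p[2])
cv2.imwrite('pics/c7.png',im[:,:,::-1])
E
```

```text
[592.71777826  24.8032231  221.51566161]
toolx in box -0.9562451503823924 -0.002108101524040784 -0.2925589996532663 y -0.002141802880595456 0.9999976853015979 -0.00020511427386791375
tcp box 20.238603705676606 1.5220710590536406 221.51566161469205
```

View pics/c7.png

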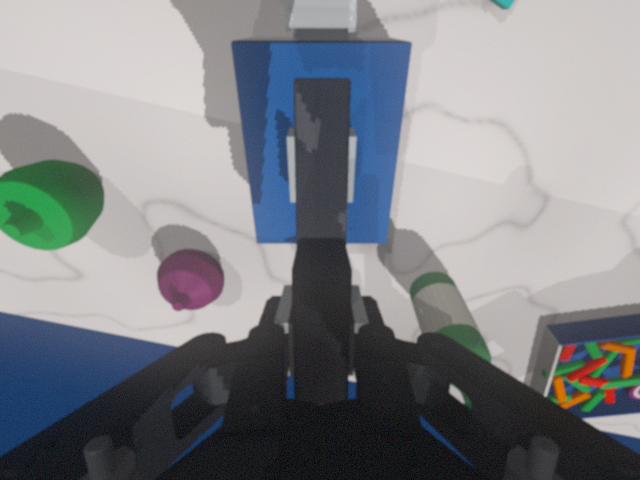

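The view shows the tilted bar's pocket end at (295–350,79), centred over the saddle walls (288/356) and the lid (233–410). The pocket is ahead at (325,12).

```bash
python3 - <<'E'
from h import *
o=np.load('pics/w7.npz'); p=o['p']; T=cv2.Rodrigues(o['q'])[0]
for uv in((295,79),(350,79)):
    c,d=ray('wrist',uv,o); c=T.T@(c-p); d=T.T@d; print(c+d*(8-c[2])/d[2])
u=np.array([np.cos(np.radians(17.7)),np.sin(np.radians(17.7)),0]); n=np.array([-u[1],u[0],0])
for uv,z in(((233,41),81),((410,42),81),((288,203),105),((356,203),105),((290,26),109),((357,27),109)):
    q=onz('wrist',uv,z,o)-[573.9,17.2,0]; print(uv,q@u,q@n)
E
```

```text
[ 97.76077858 -11.54946096   8.        ]
[97.75857407 11.20131694  8.        ]
(233, 41) -80.02841429754683 -57.548546051036226
(410, 42) -79.70215185370972 59.286076399829376
(288, 203) 26.671126578585937 -24.874199612764208
(356, 203) 26.55815769459132 27.881371523030584
(290, 26) -88.64360217635564 -17.353632536691343
(357, 27) -88.23904618577032 21.224865835931155
```

Request:
{"op": "move_arm", "data": {
  "plan": [
    {"x": -1.4, "y": -0.7, "z": -40, "rx": 0, "ry": 0, "rz": 0, "grip": 1},
    {"x": -1.4, "y": -0.7, "z": -70, "rx": 0, "ry": 0, "rz": 0, "grip": 1},
    {"x": -1.4, "y": -0.7, "z": -82.6, "rx": 0, "ry": 0, "rz": 0, "grip": 1},
    {"x": -1.4, "y": -0.7, "z": -82.6, "rx": 0, "ry": 0, "rz": 0, "grip": 1},
    {"x": -6.8, "y": -2.4, "z": -84.4, "rx": 0, "ry": 0, "rz": 0, "grip": 1},
    {"x": -12.3, "y": -4.1, "z": -86.2, "rx": 0, "ry": 0, "rz": 0, "grip": 1},
    {"x": -17.8, "y": -5.9, "z": -88, "rx": 0, "ry": 0, "rz": 0, "grip": 1},
    {"x": -23.3, "y": -7.6, "z": -89.7, "rx": 0, "ry": 0, "rz": 0, "grip": 1},
    {"x": -28.8, "y": -9.3, "z": -91.4, "rx": 0, "ry": 0, "rz": 0, "grip": 1},
    {"x": -28.8, "y": -9.3, "z": -91.4, "rx": 0, "ry": 0, "rz": 0, "grip": 1}
  ]
}}

```text
clock: 13.95
eef_pos: [563.2, 14.6, 128.7]
tool_rot: [-0.439, 2.814, 0.066]
contact_force: [0.5, 0.0, -3.2]
opening: 0.242
grip_force: 108.4
```

Request:
{"op": "move_arm", "data": {
  "plan": [
    {"x": 1.3, "y": 0.4, "z": -2.1, "rx": -0.9, "ry": 2.9, "rz": 0, "grip": 1},
    {"x": 2.6, "y": 0.8, "z": -4.2, "rx": -1.8, "ry": 5.8, "rz": 0, "grip": 1},
    {"x": 4, "y": 1.3, "z": -6.4, "rx": -2.7, "ry": 8.6, "rz": 0, "grip": 1},
    {"x": 4, "y": 1.3, "z": -6.4, "rx": -2.7, "ry": 8.6, "rz": 0, "grip": 1}
  ]
}}

```text
clock: 14.45
eef_pos: [568.9, 16.0, 122.6]
tool_rot: [-0.464, 2.967, 0.033]
contact_force: [-2.1, -1.4, -1.1]
opening: 0.24
grip_force: 108.6
```

Request:
{"op": "move_arm", "data": {
  "plan": [
    {"x": -1, "y": -0.3, "z": -1, "rx": -0.3, "ry": 0.9, "rz": 0, "grip": 1},
    {"x": -0.7, "y": -0.2, "z": -3, "rx": -0.6, "ry": 1.9, "rz": 0, "grip": 1},
    {"x": -0.4, "y": -0.1, "z": -5, "rx": -0.9, "ry": 2.9, "rz": 0, "grip": 1},
    {"x": -0.1, "y": 0, "z": -7, "rx": -1.3, "ry": 4, "rz": 0, "grip": 1},
    {"x": 0.2, "y": 0.1, "z": -9, "rx": -1.6, "ry": 5, "rz": 0, "grip": 1}
  ]
}}

```text
clock: 15.08
eef_pos: [568.0, 16.0, 113.3]
tool_rot: [-0.478, 3.059, 0.013]
contact_force: [-2.9, -1.8, 1.9]
opening: 0.243
grip_force: 109.1
```

Request:
{"op": "move_arm", "data": {
  "plan": [
    {"x": 0.2, "y": 0.1, "z": -1.5, "rx": -0.3, "ry": 1, "rz": 0, "grip": 1},
    {"x": 0.4, "y": 0.1, "z": -3, "rx": -0.6, "ry": 2, "rz": 0, "grip": 1},
    {"x": 0.6, "y": 0.2, "z": -4, "rx": -1, "ry": 3, "rz": 0, "grip": 1},
    {"x": 0.6, "y": 0.2, "z": -5, "rx": -1.3, "ry": 4, "rz": 0, "grip": 1},
    {"x": 0.6, "y": 0.2, "z": -5, "rx": -1.3, "ry": 4, "rz": 0, "grip": 1}
  ]
}}

```text
clock: 15.7
eef_pos: [568.6, 16.2, 108.3]
tool_rot: [0.481, -3.078, 0.005]
contact_force: [-4.0, -2.2, 2.4]
opening: 0.239
grip_force: 114.0
```

```bash
python3 - <<'E'
from h import *
o=r.get_obs(); p=o['eef_pos']; T=cv2.Rodrigues(o['tool_rot'])[0]
u=np.array([np.cos(np.radians(17.7)),np.sin(np.radians(17.7)),0]); n=np.array([-u[1],u[0],0]); d=p-[573.9,17.2,0]
print(o['clock'],'tcp box',d@u,d@n,p[2],'tilt',np.degrees(np.arcsin(-T[2,0])),o['contact_force'],o['moment'])
E
```

```text
15.7 tcp box -5.38509189742509 0.6996254592622713 108.33619439705434 tilt -1.5196026606446096 [-3.95569787 -2.20546392  2.43860984] [-0.16830119  0.06193497  0.02447043]
```

Request:
{"op": "move_arm", "data": {
  "plan": [
    {"x": 0, "y": 0, "z": 1, "rx": 0.4, "ry": -1.3, "rz": 0, "grip": 1},
    {"x": 0, "y": 0, "z": 4, "rx": 0.4, "ry": -1.3, "rz": 0, "grip": 1},
    {"x": 0, "y": 0, "z": 4, "rx": 0.4, "ry": -1.3, "rz": 0, "grip": 1}
  ]
}}

```text
clock: 16.08
eef_pos: [568.3, 16.2, 110.5]
tool_rot: [0.484, -3.101, -0.001]
contact_force: [4.6, -1.6, -16.9]
opening: 0.24
grip_force: 111.8
```

Request:
{"op": "move_arm", "data": {
  "plan": [
    {"x": 0, "y": 0, "z": 1, "rx": 0.4, "ry": -1.3, "rz": 0, "grip": 0.5},
    {"x": 0, "y": 0, "z": 1, "rx": 0.4, "ry": -1.3, "rz": 0, "grip": 0.2},
    {"x": 0, "y": 0, "z": 1, "rx": 0.4, "ry": -1.3, "rz": 0, "grip": 0},
    {"x": 0, "y": 0, "z": 40, "rx": 0.4, "ry": -1.3, "rz": 0, "grip": 0},
    {"x": 0, "y": 0, "z": 100, "rx": 0.4, "ry": -1.3, "rz": 0, "grip": 0},
    {"x": 0, "y": 0, "z": 150, "rx": 0.4, "ry": -1.3, "rz": 0, "grip": 0},
    {"x": 0, "y": 0, "z": 150, "rx": 0.4, "ry": -1.3, "rz": 0, "grip": 0}
  ]
}}

```text
clock: 16.95
eef_pos: [571.2, 16.1, 268.4]
tool_rot: [-0.48, 3.072, 0.0]
contact_force: [0.5, -0.2, -0.3]
opening: 0.998
grip_force: 0.0
```

```bash
cat > m8.py <<'E'
from h import *
im=look('wrist','w8'); o=np.load('pics/w8.npz'); print(o['p'],r.get_obs()['contact_force'])
u=np.array([np.cos(np.radians(17.7)),np.sin(np.radians(17.7)),0]); n=np.array([-u[1],u[0],0]); C=np.array([573.9,17.2,0])
def pb(x,y,z): return proj('wrist',C+x*u+(y+1.2)*n+[0,0,z],o).round(1)
print('expected -x bar end at lip edge',pb(-88,0,103),'saddle',pb(-25,-24,105),pb(-25,24,105),'block',pb(-34,-11,143),pb(-34,11,143),pb(26,-11,143),pb(26,11,143))
print('bar top edges at x=60',pb(60,-12,103),pb(60,12,103),'ledge tip',pb(86,-14,105),pb(86,14,105),'ramp top',pb(100,-14,127),pb(100,14,127))
hsv=cv2.cvtColor(im,cv2.COLOR_RGB2HSV)
red=cv2.inRange(hsv,(0,120,60),(8,255,255))|cv2.inRange(hsv,(172,120,60),(180,255,255)); red[:,:280]=0; red[:,370:]=0
c=max(cv2.findContours(red,0,1)[0],key=cv2.contourArea); print('red',cv2.boundingRect(c))
g=im.max(2)
cols=int(pb(0,0,143)[0]); v=g[:,cols].astype(int); print('col',cols,[ (y,v[y]) for y in range(60,380,4)])
for y in (int(pb(-50,0,103)[1]),int(pb(45,0,103)[1]),int(pb(65,0,103)[1])): print('row',y,g[y,290:360:2])
E
python3 m8.py
```

```text
[571.24986893  16.05901065 268.41483406] [0.26727494 0.14471991 0.01672513]
expected -x bar end at lip edge [324.6 121.9] saddle [298.2 194.7] [350.5 194.8] block [310.9 192. ] [338.3 192.1] [311.5 261.7] [337.1 261.8]
bar top edges at x=60 [312.  278.5] [335.9 278.6] ledge tip [310.2 302.6] [337.6 302.7] ramp top [309.5 326.4] [338.3 326.5]
red (311, 302, 25, 24)
col 324 [(60, np.int64(203)), (64, np.int64(196)), (68, np.int64(197)), (72, np.int64(197)), (76, np.int64(195)), (80, np.int64(184)), (84, np.int64(139)), (88, np.int64(135)), (92, np.int64(130)), (96, np.int64(184)), (100, np.int64(193)), (104, np.int64(175)), (108, np.int64(174)), (112, np.int64(171)), (116, np.int64(173)), (120, np.int64(164)), (124, np.int64(93)), (128, np.int64(101)), (132, np.int64(103)), (136, np.int64(100)), (140, np.int64(105)), (144, np.int64(99)), (148, np.int64(101)), (152, np.int64(96)), (156, np.int64(94)), (160, np.int64(98)), (164, np.int64(97)), (168, np.int64(90)), (172, np.int64(72)), (176, np.int64(64)), (180, np.int64(66)), (184, np.int64(54)), (188, np.int64(45)), (192, np.int64(56)),
[... 742 characters left out ...]
99)), (336, np.int64(199)), (340, np.int64(198)), (344, np.int64(201)), (348, np.int64(200)), (352, np.int64(200)), (356, np.int64(199)), (360, np.int64(197)), (364, np.int64(199)), (368, np.int64(198)), (372, np.int64(198)), (376, np.int64(197))]
row 166 [105 108 103 104 103 108 101 103 104 103  84  65  72  69  68  77  86  91
  92  92  94  99  94 101 125 131 127 135 141 142 142 142 142 144 147]
row 264 [154 154 159 157 157 155 146 112 106 108 100  98 100  96  98  97  95  90
  91  90  92  90 101 130 135 136 137 144 142 142 142 144 156 156 156]
row 283 [147 145 144 144 126 103 102 104 102 101  98  96 101  95 100 103 103  98
 101  98 101  95 103 133 132 137 137 138 142 144 142 145 155 158 158]
```

The catch is back at rest: red spans rows 302–326, where the ledge at rest should be 303–326. The bar is dark without a break from the lip (row 122) to the ledge (row 302), which means it lies level under both. The hand is clear, so I hand in.

```bash
python3 -c "
from workcell import workorder
print(workorder.job_done())"
```

```text
the job is handed in; nothing more can be done
None
```

I put the lid on the box and clamped the bar over it; the last wrist image shows it held under both the lip and the re-seated catch. I handed the job in at about 17 s of the 54 s allowed, and no verdict came back.

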